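# Set the lid key and rack the toner tin

### The job

Put the loose toner tin away in the stirring rack. Before it goes in, turn the drive key on its lid until it is in line with the tin's handle; then move the tin, kept upright, into the empty place with its handle straight to the front, until it is fully home against the back stop with the key between the two prongs of the fork. Do not disturb the other tins or the other things on the bench.

Things in the scene. Friction and masses are not known exactly. Their poses are not given: they have to be found in the camera images.
- tin_center (a point): The loose toner tin, on the bench before the rack: round, 86 mm across, 0.55 to 0.85 kg. Point on its axis, 51 mm above its underside. Flat black lid, 92 mm across, top 118 mm up; jug handle at one side, short spout (to 58 mm from the axis) at the other. x from axis to spout (handle at -x), z up. Friction on the bench about 0.6: pushed high up without a firm grip it can tip or jam.
- tin_handle (a point): Grip point of the loose tin's handle: middle of its level top bar, 76 mm from the tin's axis, 107 mm above the bench, opposite the spout. The bar is 12 mm wide, 18 mm high (98 to 116 mm up), free from 46 to 96 mm from the axis; at its outer end a leg goes down to a foot 45 mm up. Same axes as the tin: the bar runs along x and is gripped across y.
- key_center (a point): Centre of the drive key on the loose tin's lid: an upright flat aluminium bar 44 mm long, 8 mm thick and 28 mm high, on the tin's axis 136 mm above the bench (122 to 150 mm, clear of the lid). x runs along its 44 mm length, z up; it is the same either way round.
- drive_key (a joint): Turn of the drive key on the lid about the tin's axis, rad, counter-clockwise from above positive, endless: 0 (or a half turn) is in line with the handle and spout, pi/2 is across. Stays where it is left (about 0.02 N m of drag).
- bay_seat (a point): Where the tin's centre (tin_center) must finally be in the rack's empty place, 51 mm above the bench. x points into the place, from its front (robot's side) to the back; z up. On the flat bench are two guide rails 18 mm high, 93 mm apart inside, from x = -50 to 85 mm, with flared mouths from x = -77 mm. A rubber back stop meets the tin when it is home.
- fork (a point): Middle of the fixed drive fork over the empty place, 146 mm above the bench: two upright steel plates along x, 18 mm apart inside, 44 mm long, 128 to 164 mm above the bench, with flared tips to x = -31 mm. The key slides in between them from the front. Axes as bay_seat.
- rack: Stirring rack: grey frame 430 mm wide, three places in a row 130 mm apart, open to the front; a like tin stands in the other two, handle to the front, reaching 96 mm before the line of the places. Beam over the places 172 to 222 mm above the bench, its front at x = -18 mm. Origin on the bench under the middle place's fork; x from front to back, y along the row.
- tin_b: Another tin of the same kind, home in the rack. Origin under its middle.
- tin_c: Another tin of the same kind, home in the rack. Origin under its middle.
- mix_cup: Pale plastic mixing cup, 86 mm across, 115 mm high, at the left. Origin under its middle.
- spray_cup: Lidded spray cup with a cone top, 92 mm across, 160 mm high, at the right. Origin under its middle.
- hardener: Small metal can, 56 mm across, 150 mm high, at the left. Origin under its middle.
- tape_roll: Roll of paper tape lying flat, 96 mm across, 24 mm high, on the robot's side. Origin under its middle.
- spatula: Stirring spatula lying flat, 220 mm long, 14 mm high, on the robot's side. Origin under its middle.
- air_cap: Brass air cap of a spray gun, 32 mm across, 21 mm high, at the right. Origin under its middle.

How it is judged:
By the outcome, as a careful person would: the job done as asked, in the order asked, and still so for the second after the job is handed in, with the robot touching nothing.
It also fails if it takes over 67 s, if anything falls off the work surface, if the arm or the gripper's body presses on something with over 40 N, if the wrist force passes 120 N, or if a joint passes its speed limit or range.

### The arm

A 6-joint arm with a two-finger parallel gripper is mounted at the origin on the work surface. World frame = base frame: x ahead of the robot, y to its left, z up, the work surface at z = 0. Lengths are in m, angles in rad, forces in N, time in s.
With the tool pointing down it reaches from about 0.3 to 0.95 m from the base axis. Payload 3.1 kg.
Tool frame: the origin (TCP) lies on the centre line of the jaws, within the pads' length; the fingertips stand 11 mm ahead of it and the grasp point (between the pads) lies 8 mm behind it (nose_length is the distance from the TCP to the fingertips, in m); z points along the fingers, y is the line along which they close (so a half turn about z gives the same grasp; the last joint's range is limited). The gripper opens to 85 mm and grips with 20 to 120 N. Pads are 22 mm wide; open, the fingers measure 114 mm over their backs; the gripper's body (76 mm by 85 mm) begins 54 mm behind the grasp point. The pads swing forward as they close: fully open they stand 13 mm farther back than shut.
Start: joints at [-1.366, 0.308, 1.634, -0, 1.2, -0.07], TCP at [0.17, -0.602, 0.242] pointing down, gripper open.
Joint ranges: [-3.06, 3.06], [-0.79, 1.96], [0.05, 2.63], [-1.19, 4.34], [0.05, 2.64], [-2.94, 2.94]. Speed limits (rad/s): [2.79, 2.79, 3.14, 3.14, 3.14, 3.14].

### API

Orientations are given as a 3x3 rotation matrix whose columns are the frame's x, y, z axes.
In Python, from rig import * gives the robot as it stands.
- The arm moves only by the shell command python3 -m jog 'ROWS' [FORCE]. ROWS is JSON, a list of rows, each a list of 7 numbers: the opening, from -1 (shut) to 1 (fully open), then the shift along the tool's x, y, z normalised to -1 to 1, where 1 is 0.03 m, then the turn, a rotation vector about the tool's x, y, z normalised to -1 to 1, where 1 is 0.1 rad. A call has 1 to 12 rows; each row shifts and turns the commanded pose from where the row before left it, along the tool's axes as they then stand; what a row does not reach is not made up. A row lasts 1/12 s, in which the tool goes at most 41.7 mm and 7.16 degrees, less where a joint would pass 70% of its speed; a pose out of reach is approached as far as the arm can. A call with a number of a shift or a turn outside -1 to 1 is refused whole. A call with a gripper value outside its range is refused whole. The fingers move at their own pace and stop on an object; FORCE is the grip in N (left out, the last holds). Time passes only in rows, so rows that do not move let the fingers close. It gives the time, the measured TCP pose, the force, the opening and the grip force at its end, in the units of the state.
- get_obs(): the state, without advancing time (a new reading comes with each control period).
- get_image(name): name is "scene" or "top" or "wrist"; returns the picture (480x640x3 uint8, red, green, blue); there is no depth.
- camera_model(name): a dict with "camera_matrix" (3x3 intrinsics, pixels), "R" (3x3) and "t" (3): a world point X has camera coordinates R X + t. Camera axes: x right, y down, z forward; pixel columns grow to the right and rows downward; lengths in m; the calibration is good to about 2 mm. A picture is of the moment at which its call begins: read the wrist's pose just before it. camera_model takes no time and is no camera call; for the wrist camera it gives the pose at the moment of the call.
- job_done(): hands the job in; it is judged then, once.
The state is a dict: "clock": time; "q": joint angles; "joint_vel": joint speeds; "joint_torque": joint torques, N m; "ee_pos": TCP position; "eef_rot": TCP orientation; "wrist_force": force on the tool from outside, world axes, zero at the start; "moment": the same for the moment, N m; "finger_gap": opening from 0.0 (shut) to 1.0 (fully open); "grip_force": force on a finger pad.
Only numpy, scipy, OpenCV 4.12 (cv2) and the standard library are available. Lean on these libraries where they do the work, as an engineer would, in place of code of your own. Each camera call takes 0.05 s, during which the arm holds its last target. There are 200 camera calls.

## Working session

There is one attempt and no reset: what is moved stays moved. The work goes in short steps, Python scripts to look and compute and a shell command to move; the robot and the scene stay as the last step left them, time stands still between calls to the robot, and variables do not carry over. Pictures are saved under pics/ and viewed, at most 10 in all, crops included, and the job is handed in when it is done.

```bash
ls; mkdir -p pics
python3 - <<'E'
from rig import *
import cv2,numpy as np
o=get_obs();print(o)
for n in ["top","scene"]:
    cv2.imwrite(f"pics/{n}0.png",get_image(n)[:,:,::-1]);print(n,camera_model(n))
E
```

```text
pics
{'clock': 0.0, 'q': array([-1.36566910e+00,  3.09025722e-01,  1.63519845e+00,  1.69319356e-05,
        1.19967216e+00, -6.96683164e-02]), 'joint_vel': array([ 0.00080709,  0.00235656, -0.00038968,  0.00122233,  0.0006471 ,
       -0.0001796 ]), 'joint_torque': array([-1.32325498e-03, -4.15248370e+01, -2.76664138e+01, -1.29617129e-04,
        1.01163136e-02,  2.69865836e-06]), 'ee_pos': array([ 0.16942902, -0.60077119,  0.24102846]), 'eef_rot': array([[ 9.62482408e-01,  2.71343708e-01, -4.53791799e-04],
       [ 2.71344030e-01, -9.62479774e-01,  2.25859598e-03],
       [ 1.76090380e-04, -2.29699260e-03, -9.99997346e-01]]), 'wrist_force': array([ 0.27238785,  0.1890073 , -0.31113498]), 'moment': array([ 0.01621718, -0.00073054, -0.02676837]), 'grip_force': 0.0, 'finger_gap': 0.9999076017479439}
top {'camera_matrix': array([[560.53008844,   0.        , 320.02036853],
       [  0.        , 560.53008844, 233.24217423],
       [  0.        ,   0.        ,   1.        ]]), 'R': array([[-0.01424679, -0.99979108, -0.01465659],
       [-0.98939654,  0.01621452, -0.14433145],
       [ 0.14453895,  0.01244492, -0.98942085]]), 't': array([0.00132853, 0.57027387, 1.27070032])}
scene {'camera_matrix': array([[513.84977377,   0.        , 325.46254777],
       [  0.        , 513.84977377, 235.82178106],
       [  0.        ,   0.        ,   1.        ]]), 'R': array([[ 0.98114447, -0.19326908, -0.00160706],
       [-0.14259922, -0.71825251, -0.68101307],
       [ 0.1304645 ,  0.66840137, -0.7322695 ]]), 't': array([-0.54607864,  0.16025527,  1.10879996])}
```

View pics/top0.png

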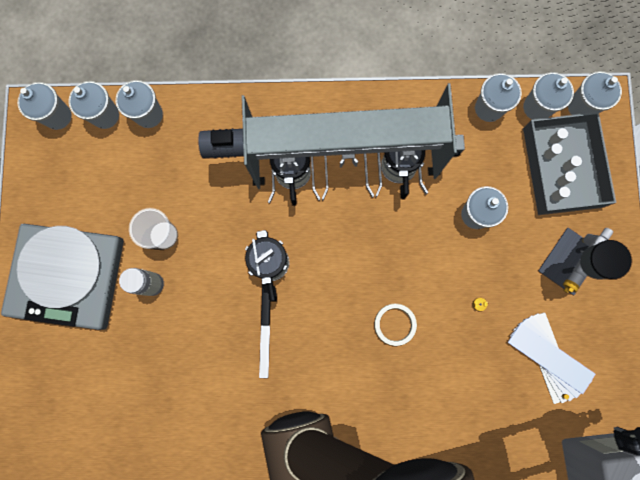

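View pics/scene0.png

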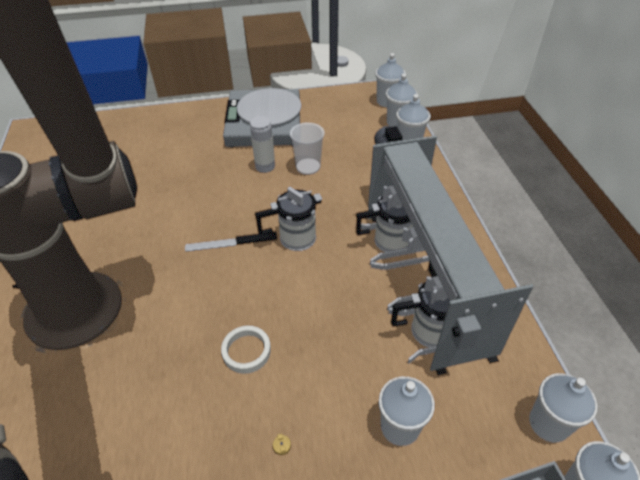

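The top view shows the loose tin at about (266,258), with its handle toward the robot (272,290), its spout at (262,235) and the key aslant. The rack's tins are at x≈290 and 405, so the middle place (≈348,160) is empty. The spatula runs from (264,377) to just under the tin's handle.

```bash
cat > h.py <<'E'
import numpy as np,cv2
from rig import *
def ray(cm,uv,z):
    R,t=np.array(cm["R"]),np.array(cm["t"]);c=-R.T@t
    d=R.T@np.linalg.solve(cm["camera_matrix"],[uv[0],uv[1],1.]);return c+d*(z-c[2])/d[2]
def proj(cm,X):
    p=np.array(cm["camera_matrix"])@(np.array(cm["R"])@np.array(X)+cm["t"]);return p[:2]/p[2]
E
python3 - <<'E'
from h import *
im=cv2.imread("pics/top0.png")
a=cv2.resize(im[215:315,215:325],None,fx=5,fy=5,interpolation=cv2.INTER_CUBIC)[:500]
b=cv2.resize(im[85:210,240:470],None,fx=3.4,fy=3.4,interpolation=cv2.INTER_CUBIC)
cv2.imwrite("pics/a.png",a);cv2.imwrite("pics/b.png",b)
cm=camera_model("top")
print(ray(cm,(266,257),.118),ray(cm,(271,290),.116),ray(cm,(262,235),.1),ray(cm,(290,160),.118),ray(cm,(405,155),.118))
E
```

```text
[0.50834733 0.11080425 0.118     ] [0.43622391 0.10014757 0.116     ] [0.55981743 0.12173354 0.1       ] [0.72645964 0.05672473 0.118     ] [ 0.73326957 -0.20152302  0.118     ]
```

View pics/a.png

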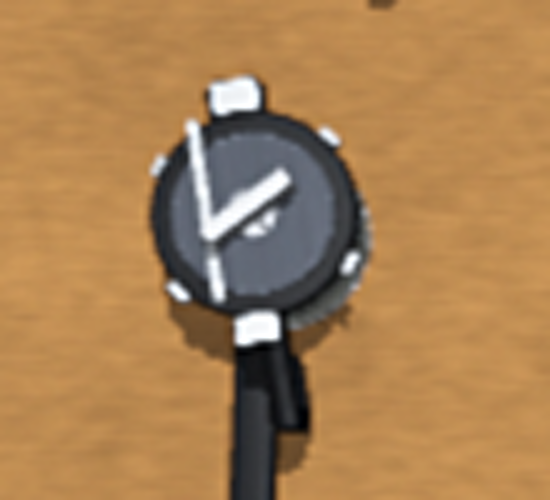

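View pics/b.png

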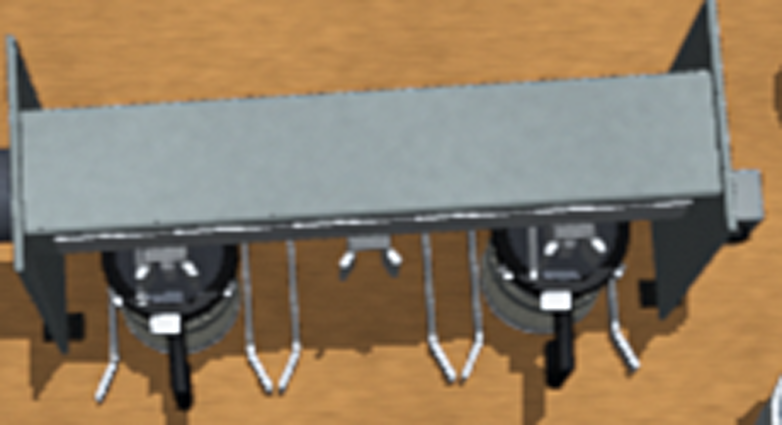

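Crop a (5×, offset 215,215): the key runs (212,232)–(288,178), which is about −55° in the world, and the handle leaves at (258,325) toward (297,425). Crop b shows the middle fork tips at (348,265) and (392,262) in 3.4× crop pixels, with empty rails beside them. Next I'll look from nearer with the wrist camera.

Run:
```python
from h import *
o=get_obs();cm=camera_model("wrist");R,t=np.array(cm["R"]),np.array(cm["t"])
T=o["eef_rot"]
print(cm["camera_matrix"].round(1),(T.T@(-R.T@t-o["ee_pos"])).round(3),(R@T).round(2))
print((T.T@(np.array([.50,.10,.30])-o["ee_pos"])).round(3))
```

```text
[[419.    0.  325.2]
 [  0.  419.  232.3]
 [  0.    0.    1. ]] [ 0.069 -0.    -0.13 ] [[ 0.    1.   -0.  ]
 [-0.96  0.   -0.27]
 [-0.27  0.    0.96]]
[ 0.508 -0.585 -0.058]
```

```bash
python3 -m jog '[[1,0.85,-0.975,-0.1,0,0,0],[1,0.85,-0.975,-0.1,0,0,0],[1,0.85,-0.975,-0.1,0,0,0],[1,0.85,-0.975,-0.1,0,0,0],[1,0.85,-0.975,-0.1,0,0,0],[1,0.85,-0.975,-0.1,0,0,0],[1,0.85,-0.975,-0.1,0,0,0],[1,0.85,-0.975,-0.1,0,0,0],[1,0.85,-0.975,-0.1,0,0,0],[1,0.85,-0.975,-0.1,0,0,0]]' 
python3 -m jog '[[1,0.85,-0.975,-0.1,0,0,0],[1,0.85,-0.975,-0.1,0,0,0],[1,0.85,-0.975,-0.1,0,0,0],[1,0.85,-0.975,-0.1,0,0,0],[1,0.85,-0.975,-0.1,0,0,0],[1,0.85,-0.975,-0.1,0,0,0],[1,0.85,-0.975,-0.1,0,0,0],[1,0.85,-0.975,-0.1,0,0,0],[1,0.85,-0.975,-0.1,0,0,0],[1,0.85,-0.975,-0.1,0,0,0]]' 
python3 -m jog '[[1,0,0,0,0,0,-1],[1,0,0,0,0,0,-1],[1,0,0,0,0,0,-1],[1,0,0,0,0,0,-1],[1,0,0,0,0,0,-1],[1,0,0,0,0,0,-1],[1,0,0,0,0,0,-1],[1,0,0,0,0,0,-1],[1,0,0,0,0,0,-1],[1,0,0,0,0,0,-1]]' 
python3 -m jog '[[1,0,0,0,0,0,-1],[1,0,0,0,0,0,-1],[1,0,0,0,0,0,-1],[1,0,0,0,0,0,-1],[1,0,0,0,0,0,-1],[1,0,0,0,0,0,-1],[1,0,0,0,0,0,-1],[1,0,0,0,0,0,-1],[1,0,0,0,0,0,-1],[1,0,0,0,0,0,0],[1,0,0,0,0,0,0],[1,0,0,0,0,0,0]]'
python3 - <<'E'
from h import *
cm=camera_model("wrist")
im=get_image("wrist");cv2.imwrite("pics/w1.png",im[:,:,::-1])
import pickle;pickle.dump(cm,open("w1.pkl","wb"))
o=get_obs();print(o["ee_pos"],o["eef_rot"].round(3),o["q"].round(2),o["clock"])
E
```

```text
clock: 0.93
ee_pos: [0.3357, -0.2489, 0.2721]
eef_rot: [[0.963, 0.271, -0.0], [0.271, -0.963, 0.0], [-0.0, -0.0, -1.0]]
wrist_force: [-0.2, 0.1, 0.6]
finger_gap: 0.999
grip_force: 0.0
clock: 1.77
ee_pos: [0.5017, 0.1019, 0.302]
eef_rot: [[0.962, 0.272, -0.001], [0.272, -0.962, -0.0], [-0.001, 0.0, -1.0]]
wrist_force: [0.5, -0.4, 0.3]
finger_gap: 1.002
grip_force: 0.0
clock: 2.6
ee_pos: [0.5012, 0.0998, 0.3017]
eef_rot: [[0.287, 0.958, -0.001], [0.958, -0.287, -0.0], [-0.0, -0.001, -1.0]]
wrist_force: [0.1, -0.0, -0.2]
finger_gap: 0.999
grip_force: 0.0
clock: 3.6
ee_pos: [0.5015, 0.0999, 0.302]
eef_rot: [[-0.566, 0.824, -0.001], [0.824, 0.566, -0.0], [0.0, -0.0, -1.0]]
wrist_force: [-0.4, 1.1, -0.6]
finger_gap: 1.004
grip_force: 0.0
[0.5015556  0.09985023 0.30206304] [[-0.567  0.824 -0.   ]
 [ 0.824  0.567 -0.   ]
 [ 0.    -0.    -1.   ]] [ 0.11  0.03  1.83 -0.    1.28 -0.49] 3.65
```

View pics/w1.png

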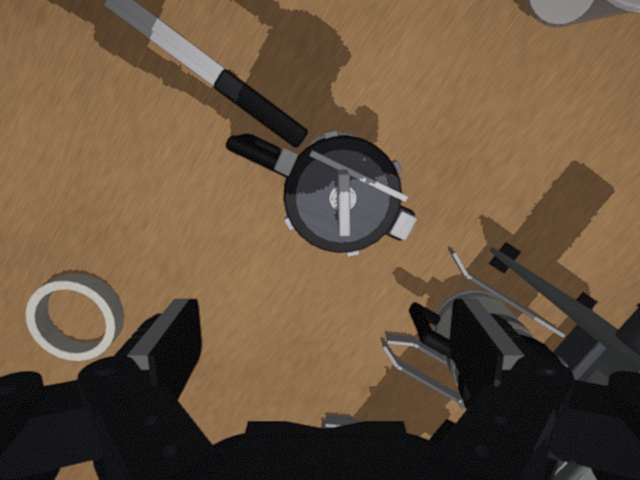

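The lid is centred at about (343,194) with radius 58. The handle bar goes from (288,161) to (232,143), the spout is at (402,224), and the key top runs from (343,173) to (345,235). The spatula's handle ends at (303,135), beside the tin's handle. Now to measure with contours.

Run:
```python
from h import *
import pickle
cm=pickle.load(open("w1.pkl","rb"));im=cv2.imread("pics/w1.png");hsv=cv2.cvtColor(im,cv2.COLOR_BGR2HSV)
# lid: non-wood (low saturation) blob round the lid, opened to drop handle/spout
m=((hsv[...,1]<90)|(hsv[...,2]<45)).astype(np.uint8)*255
m[:, :270]=0;m[:, 420:]=0;m[:120]=0;m[270:]=0
m=cv2.morphologyEx(m,cv2.MORPH_CLOSE,np.ones((9,9)));m=cv2.morphologyEx(m,cv2.MORPH_OPEN,cv2.getStructuringElement(2,(61,61)))
c=max(cv2.findContours(m,0,1)[0],key=cv2.contourArea);e=cv2.fitEllipse(c);print("lid",e)
L=ray(cm,e[0],.118);print("lid centre",L)
dg=lambda v:np.degrees(np.arctan2(v[1],v[0]))
# handle: dark blob
d=(hsv[...,2]<50).astype(np.uint8);d[:, :215]=0;d[:, 280:]=0;d[:125]=0;d[185:]=0
n,l,s,_=cv2.connectedComponentsWithStats(d);k=1+np.argmax(s[1:,4])
p=np.argwhere(l==k)[:,::-1].astype(np.float32);print("handle px",s[k],p.mean(0))
H=ray(cm,p.mean(0),.116);print("handle",H,"spout dir",dg(L-H))
f=cv2.fitLine(p,cv2.DIST_HUBER,0,.01,.01).ravel();print("line dir",dg(ray(cm,f[2:]+f[:2]*30,.116)-ray(cm,f[2:]-f[:2]*30,.116)))
print("spout",dg(ray(cm,(402,224),.10)-L), np.linalg.norm(ray(cm,(402,224),.10)-L))
g=cv2.resize(im[120:265,215:425],None,fx=3.7,fy=3.7,interpolation=cv2.INTER_CUBIC);cv2.imwrite("pics/w1c.png",g)
a,b=ray(cm,(343,173),.15),ray(cm,(345,235),.15);print("key",(a+b)/2,dg(b-a),np.linalg.norm(b-a))
```

```text
lid ((341.5538635253906, 191.9752960205078), (114.47227478027344, 126.05907440185547), 128.52703857421875)
lid centre [0.50508063 0.11683826 0.118     ]
handle px [ 226  134   54   40 1156] [254.45415 149.45848]
handle [0.43360145 0.10604774 0.116     ] spout dir 8.584567580684125
line dir 13.201317572388755
spout 3.993244059481687 0.06132458943811644
key [0.50727605 0.11463689 0.15      ] -52.99117766581008 0.0434923582421545
```

View pics/w1c.png

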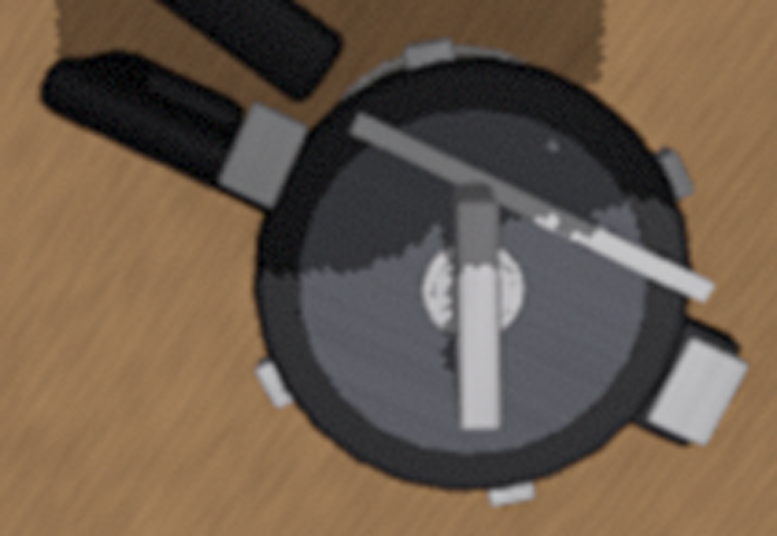

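The crop (3.7×, offset 215,120) shows the lid circle spanning x 258–690 and y 55–490. The bracket is at (262,155), the spout at (695,388), and the handle's lower edge runs (215,183)–(45,100). A straight stripe on the lid runs (355,122)–(708,290), parallel to the handle, and the key top runs (478,190)–(480,428).

Run:
```python
from h import *
import pickle
cm=pickle.load(open("w1.pkl","rb"))
P=lambda x,y,z:ray(cm,(215+x/3.7,120+y/3.7),z)
dg=lambda v:np.degrees(np.arctan2(v[1],v[0]))
print("lid",P(474,272,.118))
print("stripe",dg(P(708,290,.125)-P(355,122,.125)),"edge",dg(P(215,183,.116)-P(45,100,.116)),"up",dg(P(240,105,.116)-P(140,60,.116)),"br-sp",dg(P(695,388,.11)-P(262,155,.11)),np.linalg.norm(P(695,388,.11)-P(262,155,.11)))
print("lid-bracket",dg(P(474,272,.118)-P(262,155,.116)),"lid-spout",dg(P(695,388,.11)-P(474,272,.118)))
a,b=P(478,186,.15),P(480,430,.15);print("key",(a+b)/2,dg(b-a),np.linalg.norm(b-a))
# rack by top image: fork tips & rails
ct=camera_model("top");Q=lambda x,y,z:ray(ct,(240+x/3.4,85+y/3.4),z)
for n,u,v,z in [("rackL tip",348,265,.146),("rackR tip",392,262,.146),("railL end",248,345,.018),("railL up",292,240,.018),("rail in L",297,345,.018),("rail in L up",291,245,.018),("rail in R",431,340,.018),("rail in R up",426,238,.018),("beamL",40,240,.172),("beamR",715,195,.172)]: print(n,Q(u,v,z).round(4))
```

```text
lid [0.50673361 0.11654035 0.118     ]
stripe 9.269777476825814 edge 8.191650909285062 up 10.36308434470931 br-sp 6.095495775355878 0.1043981917621457
lid-bracket 5.802058025731302 lid-spout 5.486866866708975
key [0.50725567 0.11519624 0.15      ] -54.325018314719976 0.046182599241537343
rackL tip [ 0.7098 -0.0599  0.146 ]
rackR tip [ 0.7113 -0.0882  0.146 ]
railL end [0.688  0.0083 0.018 ]
railL up [ 0.7642 -0.0241  0.018 ]
rail in L [ 0.6873 -0.0264  0.018 ]
rail in L up [ 0.7605 -0.0233  0.018 ]
rail in R [ 0.6893 -0.1214  0.018 ]
rail in R up [ 0.7639 -0.1198  0.018 ]
beamL [0.7225 0.1355 0.172 ]
beamR [ 0.7439 -0.2918  0.172 ]
```

```bash
python3 -m jog '[[1,0.34,0.45,0.5,0,0,0],[1,0,0,1,0,0,0],[1,0,0,1,0,0,0],[1,0,0,1,0,0,0],[1,0,0,1,0,0,0],[1,0,0,0.6,0,0,0],[1,0,0,0.4,0,0,0],[1,0,0,0,0,0,0]]'
python3 -m jog '[[-1,0,0,0,0,0,0],[-1,0,0,0,0,0,0],[-1,0,0,0,0,0,0],[-1,0,0,0,0,0,0],[-1,0,0,0,0,0,0],[-1,0,0,0,0,0,0],[-1,0,0,0,0,0,0],[-1,0,0,0,0,0,0]]' 25
```

```text
clock: 4.32
ee_pos: [0.5047, 0.1156, 0.1344]
eef_rot: [[-0.567, 0.824, -0.006], [0.824, 0.567, -0.001], [0.003, -0.005, -1.0]]
wrist_force: [-1.2, -0.2, 0.7]
finger_gap: 1.004
grip_force: 0.0
clock: 4.98
ee_pos: [0.5068, 0.1156, 0.1379]
eef_rot: [[-0.568, 0.823, -0.001], [0.823, 0.568, -0.001], [-0.0, -0.001, -1.0]]
wrist_force: [-1.6, -2.2, 5.6]
finger_gap: 0.089
grip_force: 29.0
```

```bash
python3 -m jog '[[-1,0,0,0,0,0,-0.9],[-1,0,0,0,0,0,-0.9],[-1,0,0,0,0,0,-0.9],[-1,0,0,0,0,0,-0.9],[-1,0,0,0,0,0,-0.9],[-1,0,0,0,0,0,-0.9],[-1,0,0,0,0,0,-0.9],[-1,0,0,0,0,0,-0.9],[-1,0,0,0,0,0,-0.9],[-1,0,0,0,0,0,-0.9],[-1,0,0,0,0,0,-0.9],[-1,0,0,0,0,0,-0.9]]'
python3 -m jog '[[-1,0,0,0,0,0,0],[-1,0,0,0,0,0,0],[-1,0,0,0,0,0,0]]'
python3 - <<'E'
from h import *
import pickle
cm=camera_model("wrist");im=get_image("wrist");cv2.imwrite("pics/w2.png",im[:,:,::-1]);pickle.dump(cm,open("w2.pkl","wb"))
E
```

```text
clock: 5.98
ee_pos: [0.5066, 0.1148, 0.1382]
eef_rot: [[-0.993, -0.118, -0.001], [-0.118, 0.993, -0.002], [0.002, -0.002, -1.0]]
wrist_force: [-2.6, -4.3, 7.9]
finger_gap: 0.089
grip_force: 29.4
clock: 6.23
ee_pos: [0.5066, 0.1148, 0.1382]
eef_rot: [[-0.993, -0.114, -0.002], [-0.114, 0.993, -0.002], [0.002, -0.002, -1.0]]
wrist_force: [-2.9, -3.3, 7.7]
finger_gap: 0.086
grip_force: 29.4
```

View pics/w2.png

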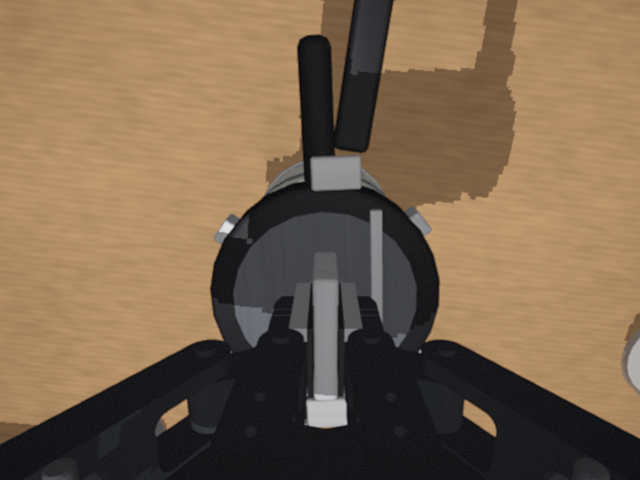

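The key is gripped and points up the picture at x≈325. The lid stripe at x≈376 is parallel to it. The handle bar runs from (320,180) to (314,45), only slightly askew. I'll measure its edges.

Run:
```python
from h import *
import pickle
cm=pickle.load(open("w2.pkl","rb"));im=cv2.imread("pics/w2.png");g=im.max(2)
dg=lambda v:np.degrees(np.arctan2(v[1],v[0]))
rows=range(55,136,8);Ls=[];Rs=[]
for r in rows:
    x=np.where(g[r,290:338]<60)[0]+290; 
    x=np.split(x,np.where(np.diff(x)>2)[0]+1)[0]; Ls.append((x[0]-.5,r));Rs.append((x[-1]+.5,r))
print([(int(a[0]),int(b[0])) for a,b in zip(Ls,Rs)])
for z in (.107,.116):
  for n,E in (("L",Ls),("R",Rs)):
    W=np.array([ray(cm,p,z) for p in E]);s=np.polyfit(W[:,0],W[:,1],1)
    print(z,n,np.degrees(np.arctan(s[0])).round(2),"y at x=.43",np.polyval(s,.43).round(4),"y at .5066",np.polyval(s,.5066).round(4),"xs",W[0,0].round(3),W[-1,0].round(3))
print("outer tip",ray(cm,(314,36),.116))
a=ray(cm,(376,210),.12);b=ray(cm,(376,315),.12);print("stripe",dg(b-a))
print("tool x",dg(-get_obs()["eef_rot"][:,0]))
# lid sides at widest
r=290;x=np.where(g[r]<60)[0];print(x[:3],x[-3:],ray(cm,(211,r),.118),ray(cm,(439,r),.118))
```

```text
[(297, 330), (298, 330), (298, 331), (299, 331), (299, 331), (299, 331), (300, 332), (300, 332), (301, 332), (301, 337), (301, 337)]
0.107 L 8.63 y at x=.43 0.0966 y at .5066 0.1082 xs 0.419 0.447
0.107 R 11.58 y at x=.43 0.1087 y at .5066 0.1244 xs 0.418 0.446
0.116 L 8.63 y at x=.43 0.0971 y at .5066 0.1087 xs 0.421 0.447
0.116 R 11.58 y at x=.43 0.1085 y at .5066 0.1242 xs 0.419 0.445
outer tip [0.41406633 0.10047691 0.116     ]
stripe 8.413442468925313
tool x 6.537154263005169
[211 212 213] [436 437 438] [0.50909392 0.07049143 0.118     ] [0.49887668 0.15845236 0.118     ]
```

```bash
python3 -m jog '[[-1,0,0,0,0,0,-0.4],[-1,0,0,0,0,0,0],[-1,0,0,0,0,0,0],[-1,0,0,0,0,0,0],[1,0,0,0,0,0,0],[1,0,0,0,0,0,0],[1,0,0,0,0,0,0],[1,0,0,0,0,0,0],[1,0,0,0,0,0,0],[1,0,0,0,0,0,0]]'
python3 -m jog '[[1,0,0,-0.5,0,0,0],[1,0,0,-1,0,0,0],[1,0,0,-1,0,0,0],[1,0.9,0,0,0,0,0],[1,0.9,0,0,0,0,0],[1,0.87,0,0,0,0,0],[1,0,0,0,0,0,0],[1,0,0,0,0,0,0],[1,0,0,0,0,0,0]]'
python3 - <<'E'
from h import *
import pickle
cm=camera_model("wrist");im=get_image("wrist");cv2.imwrite("pics/w3.png",im[:,:,::-1]);pickle.dump(cm,open("w3.pkl","wb"))
E
```

```text
clock: 7.12
ee_pos: [0.507, 0.1161, 0.1371]
eef_rot: [[-0.988, -0.153, -0.0], [-0.153, 0.988, 0.0], [0.0, 0.0, -1.0]]
wrist_force: [0.4, 0.8, 0.0]
finger_gap: 0.92
grip_force: 0.0
clock: 7.87
ee_pos: [0.4287, 0.1039, 0.2127]
eef_rot: [[-0.988, -0.153, 0.002], [-0.153, 0.988, 0.0], [-0.002, 0.0, -1.0]]
wrist_force: [-0.4, -0.5, 0.1]
finger_gap: 0.997
grip_force: 0.0
```

View pics/w3.png

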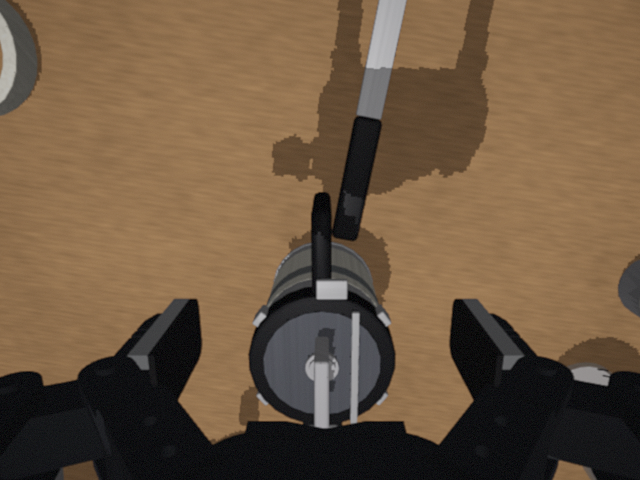

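The handle (x≈321), key (x≈321) and lid centre (x≈322) all lie along the picture's vertical. So the key is in line and the jaws sit square over the handle. I'll descend and grip it.

```bash
python3 -m jog '[[1,0,0,1,0,0,0],[1,0,0,1,0,0,0],[1,0,0,1,0,0,0],[1,0,0,0.5,0,0,0],[1,0,0,0.25,0,0,0],[1,0,0,0,0,0,0],[1,0,0,0,0,0,0]]'
python3 -m jog '[[-1,0,0,0,0,0,0],[-1,0,0,0,0,0,0],[-1,0,0,0,0,0,0],[-1,0,0,0,0,0,0],[-1,0,0,0,0,0,0],[-1,0,0,0,0,0,0],[-1,0,0,0,0,0,0],[-1,0,0,0,0,0,0],[-1,0,0,0,0,0,0],[-1,0,0,0,0,0,0]]' 110
```

```text
clock: 8.5
ee_pos: [0.4289, 0.1039, 0.1]
eef_rot: [[-0.988, -0.153, 0.0], [-0.153, 0.988, 0.0], [-0.0, 0.0, -1.0]]
wrist_force: [-0.0, -0.2, 1.3]
finger_gap: 1.002
grip_force: 0.0
clock: 9.33
ee_pos: [0.4283, 0.1032, 0.1004]
eef_rot: [[-0.988, -0.153, 0.001], [-0.153, 0.988, -0.001], [-0.0, -0.001, -1.0]]
wrist_force: [-1.2, -3.0, 5.7]
finger_gap: 0.116
grip_force: 107.4
```

```bash
python3 -m jog '[[-1,0,0,-0.05,0,0,0],[-1,0,0,0,0,0,0.3],[-1,0,0,0,0,0,0.4],[-1,0,0,0,0,0,0.4],[-1,0,0,0,0,0,0],[-1,0,0,0,0,0,0]]'
python3 -m jog '[[-1,-0.175,-0.394,0,0,0,0],[-1,-0.175,-0.394,0,0,0,0],[-1,-0.175,-0.394,0,0,0,0],[-1,-0.175,-0.394,0,0,0,0]]'
```

```text
clock: 9.83
ee_pos: [0.4273, 0.1042, 0.1007]
eef_rot: [[-0.999, -0.045, -0.001], [-0.045, 0.999, 0.001], [0.001, 0.001, -1.0]]
wrist_force: [-0.0, 3.0, -3.8]
finger_gap: 0.118
grip_force: 107.7
clock: 10.17
ee_pos: [0.4494, 0.0582, 0.101]
eef_rot: [[-0.999, -0.045, -0.004], [-0.045, 0.999, 0.002], [0.004, 0.002, -1.0]]
wrist_force: [-3.2, 4.9, 0.6]
finger_gap: 0.118
grip_force: 108.6
```

Sliding well, with low forces.

```bash
python3 -m jog '[[-1,-0.175,-0.394,0,0,0,0],[-1,-0.175,-0.394,0,0,0,0],[-1,-0.175,-0.394,0,0,0,0],[-1,-0.175,-0.394,0,0,0,0],[-1,-0.175,-0.394,0,0,0,0],[-1,-0.175,-0.394,0,0,0,0],[-1,-0.175,-0.394,0,0,0,0],[-1,-0.175,-0.394,0,0,0,0],[-1,-0.175,-0.394,0,0,0,0],[-1,-0.175,-0.394,0,0,0,0],[-1,-0.175,-0.394,0,0,0,0],[-1,-0.175,-0.394,0,0,0,0]]'
python3 -m jog '[[-1,0,0,0,0,0,0],[-1,0,0,0,0,0,0],[-1,0,0,0,0,0,0]]'
python3 - <<'E'
from h import *
import pickle
cm=camera_model("wrist");im=get_image("wrist");cv2.imwrite("pics/w4.png",im[:,:,::-1]);pickle.dump(cm,open("w4.pkl","wb"))
cv2.imwrite("pics/top4.png",get_image("top")[:,:,::-1]);cv2.imwrite("pics/scene4.png",get_image("scene")[:,:,::-1])
im=cv2.imread("pics/top4.png");s=cv2.imread("pics/scene4.png")
a=cv2.resize(im[90:290,250:450],(400,400),interpolation=2);c=cv2.resize(s[130:330,250:450],(400,400),interpolation=2)
w=cv2.resize(cv2.imread("pics/w4.png"),(266,200));
cv2.imwrite("pics/m4.png",np.hstack([a,c]))
E
```

```text
clock: 11.17
ee_pos: [0.5181, -0.08, 0.1009]
eef_rot: [[-0.999, -0.045, -0.005], [-0.045, 0.999, 0.004], [0.005, 0.004, -1.0]]
wrist_force: [-3.4, 6.1, 3.9]
finger_gap: 0.118
grip_force: 109.0
clock: 11.42
ee_pos: [0.5197, -0.082, 0.1008]
eef_rot: [[-0.999, -0.043, -0.0], [-0.043, 0.999, -0.001], [0.0, -0.001, -1.0]]
wrist_force: [1.0, -2.7, -4.4]
finger_gap: 0.122
grip_force: 107.9
```

View pics/m4.png

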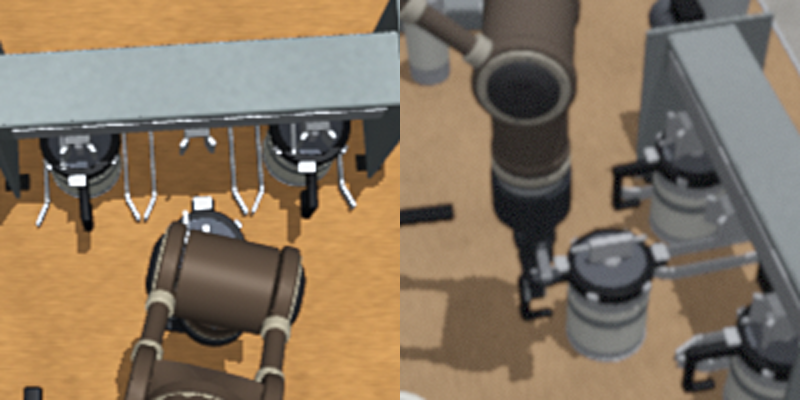

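View pics/w4.png

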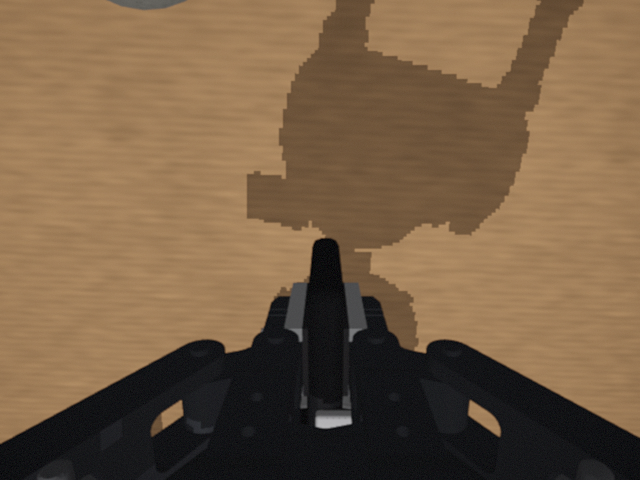

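The tin stands upright, with its spout just in front of the middle mouth. In the 2× top crop the spout is at (203,202), the fork tips at (184,148) and (211,146), and the rails at x≈153 and 233. Next I'll refine the rack's centre line numerically from the first top image.

Run:
```python
from h import *
ct=camera_model("top");im=cv2.imread("pics/top0.png");S=cv2.cvtColor(im,cv2.COLOR_BGR2HSV)[...,1].astype(int)
def runs(r,a,b,I=S):
    s=I[r,a:b];w=np.clip(np.median(s)-s-45,0,None);i=np.where(w>0)[0]
    return [(round(float(np.average(k,weights=w[k]))+a,1),len(k)) for k in np.split(i,np.where(np.diff(i)>1)[0]+1) if len(k)]
for r in range(160,188,2):print(r,runs(r,308,392))
# beam front lower edge / rear top edge for yaw
g=cv2.cvtColor(im,cv2.COLOR_BGR2GRAY).astype(int)
for z,lo,hi in ((.222,95,135),(.172,140,165)):
    P=[]
    for c in range(262,442,6):
        d=np.diff(S[lo:hi,c]) if z>.2 else np.diff(g[lo:hi,c]); k=np.argmin(d); P.append(ray(ct,(c,lo+k+.5),z))
    P=np.array(P);a=np.polyfit(P[:,1],P[:,0],1);e=P[:,0]-np.polyval(a,P[:,1]);ok=abs(e)<.004;a=np.polyfit(P[ok,1],P[ok,0],1)
    print(z,"yaw",np.degrees(-np.arctan(a[0])).round(2),"x at y=-.073",np.polyval(a,-.073).round(4),ok.sum())
i4=cv2.imread("pics/top4.png");S4=cv2.cvtColor(i4,cv2.COLOR_BGR2HSV)[...,1].astype(int)
for r in range(188,194):print(r,runs(r,338,366,S4))
```

```text
160 [(308.2, 2), (311.5, 2), (325.3, 3), (342.3, 5), (354.8, 6), (365.1, 3), (384.6, 14)]
162 [(308.0, 1), (311.6, 2), (325.4, 2), (341.4, 5), (355.0, 6), (365.4, 3), (384.4, 14)]
164 [(308.0, 1), (311.8, 3), (325.5, 2), (341.2, 4), (355.0, 4), (365.5, 2), (384.2, 14)]
166 [(308.2, 2), (311.9, 3), (325.5, 2), (340.5, 2), (355.5, 2), (365.5, 2), (384.8, 14)]
168 [(310.4, 6), (325.5, 2), (365.5, 3), (385.0, 14)]
170 [(310.5, 6), (325.7, 3), (365.7, 3), (385.0, 14)]
172 [(310.4, 6), (325.8, 3), (365.9, 3), (385.4, 13)]
174 [(308.8, 3), (312.5, 2), (326.0, 3), (366.0, 3), (379.7, 3), (387.3, 9)]
176 [(308.5, 3), (312.6, 2), (326.2, 3), (366.3, 3), (379.8, 3), (387.9, 8)]
178 [(308.3, 2), (312.5, 2), (326.3, 3), (366.4, 3), (380.0, 3), (388.9, 6)]
180 [(308.0, 1), (312.5, 2), (326.5, 2), (366.5, 2), (380.2, 3), (390.1, 3)]
182 [(312.8, 3), (326.5, 2), (366.5, 3), (380.4, 3)]
184 [(312.9, 3), (326.5, 2), (366.9, 4), (380.3, 4)]
186 [(313.2, 3), (326.8, 3), (367.2, 4), (380.0, 3)]
0.222 yaw 2.34 x at y=-.073 0.8 30
0.172 yaw 2.65 x at y=-.073 0.7309 23
188 [(350.8, 10)]
189 [(350.7, 10)]
190 [(350.8, 11)]
191 [(351.1, 11)]
192 [(351.1, 11)]
193 [(351.1, 11)]
```

Run:
```python
from h import *
ct=camera_model("top");o=get_obs()
a=ray(ct,(346.5,180),.018);b=ray(ct,(345.4,162),.018);f=ray(ct,(348.1,163),.146)
L1,R1=ray(ct,(326.5,180),.018),ray(ct,(366.5,180),.018)
print("rail mid",a,b,"yaw",np.degrees(np.arctan2(b[1]-a[1],b[0]-a[0])),"gap",np.linalg.norm(L1-R1))
print("fork",f,ray(ct,(340.5,166),.146),ray(ct,(355.5,166),.146))
yaw=np.radians(2.5);u=np.array([np.cos(yaw),np.sin(yaw)]);n=np.array([-u[1],u[0]])
for z in(.09,.1,.11):
    s=ray(ct,(351,191),z);print("spout",z,s,"lateral off fork line",(s[:2]-f[:2])@n*1e3, "rail line",(s[:2]-a[:2])@n*1e3)
print("tcp",o["ee_pos"],"lat vs fork",(o["ee_pos"][:2]-f[:2])@n*1e3,"vs rail",(o["ee_pos"][:2]-a[:2])@n*1e3)
ax=o["ee_pos"][:2]-o["eef_rot"][:2,0]*.0797
print("axis",ax,"lat",(ax-f[:2])@n*1e3,"tool yaw",np.degrees(np.arctan2(-o["eef_rot"][1,0],-o["eef_rot"][0,0])))
seat=.7309+.018;print("dist to seat ~",seat-ax[0])
```

```text
rail mid [ 0.70250783 -0.0728999   0.018     ] [ 0.74730132 -0.07117563  0.018     ] yaw 2.204440850145507 gap 0.09653132516023048
fork [ 0.70941975 -0.07244391  0.146     ] [ 0.70296462 -0.05567362  0.146     ] [ 0.702367   -0.08847986  0.146     ]
spout 0.09 [ 0.6591327  -0.07991637  0.09      ] lateral off fork line -5.271857606346463 rail line -5.11779312814331
spout 0.1 [ 0.65690354 -0.07946674  0.1       ] lateral off fork line -4.725428739635344 rail line -4.571364261432192
spout 0.11 [ 0.65467438 -0.07901712  0.11      ] lateral off fork line -4.1789998729242255 rail line -4.024935394721074
tcp [ 0.51958844 -0.08157596  0.10096484] lat vs fork -0.8430397825684398 vs rail -0.6889753043652895
axis [ 0.59921374 -0.07812612] lat -0.8696895770149197 tool yaw 2.480841645557534
dist to seat ~ 0.1496862645655367
```

Reading the spout and fork in the same camera puts the tin about 4.3 mm to the −y side. The earlier lid reading showed the same camera offset. I'll correct that and start in slowly.

```bash
python3 -m jog '[[-1,0,0.14,0,0,0,0],[-1,-0.2,0,0,0,0,0],[-1,-0.3,0,0,0,0,0],[-1,-0.3,0,0,0,0,0],[-1,-0.3,0,0,0,0,0],[-1,0,0,0,0,0,0],[-1,0,0,0,0,0,0]]'
python3 - <<'E'
from h import *
ct=camera_model("top");i4=get_image("top")[:,:,::-1].copy();cv2.imwrite("pics/top5.png",i4)
S=cv2.cvtColor(i4,cv2.COLOR_BGR2HSV);g=i4.min(2)
for r in range(168,190,2):
    x=np.where(g[r,330:365]>140)[0]+330;print(r,x.tolist())
E
```

```text
clock: 12.15
ee_pos: [0.5509, -0.0749, 0.1011]
eef_rot: [[-0.999, -0.044, -0.005], [-0.044, 0.999, 0.001], [0.005, 0.001, -1.0]]
wrist_force: [-5.5, -0.2, 1.7]
finger_gap: 0.118
grip_force: 108.7
168 []
170 []
172 []
174 [347, 348, 349, 350]
176 [343, 344, 345, 346, 347, 348, 349, 350, 351]
178 [343, 344, 345, 346, 347, 348, 349, 350, 351]
180 [343, 344, 345, 346, 347, 348, 349, 350, 351, 352]
182 [338, 339, 340]
184 [338, 339]
186 [339, 364]
188 [338, 339, 364]
```

Run:
```python
from h import *
ct=camera_model("top")
f=ray(ct,(348.1,163),.146);yaw=np.radians(2.5);n=np.array([-np.sin(yaw),np.cos(yaw)])
for nm in("top4","top5"):
    g=cv2.imread(f"pics/{nm}.png").min(2);m=(g[172:200,330:365]>140).astype(np.uint8)
    k=cv2.connectedComponentsWithStats(m);j=[i for i in range(1,k[0]) if k[2][i,4]>15]
    for i in j:
        c=k[3][i]+[330,172];print(nm,c,k[2][i],[round(float((ray(ct,c,z)[:2]-f[:2])@n*1e3),1) for z in(.1,.112)],ray(ct,c,.112)[0])
```

```text
top4 [350.85714286 190.92063492] [16 16 10  7 63] [-4.4, -3.8] 0.6544154521509996
top5 [347.26666667 177.33333333] [13  2 10  7 60] [1.6, 2.2] 0.685711823085276
```

```bash
python3 -m jog '[[-1,-0.2,-0.06,0,0,0,0],[-1,-0.25,0,0,0,0,0],[-1,-0.25,0,0,0,0,0],[-1,-0.25,0,0,0,0,0],[-1,-0.25,0,0,0,0,0]]'
python3 -m jog '[[-1,-0.25,0,0,0,0,0],[-1,-0.25,0,0,0,0,0],[-1,-0.25,0,0,0,0,0],[-1,-0.25,0,0,0,0,0]]'
```

```text
clock: 12.62
ee_pos: [0.5848, -0.0754, 0.1015]
eef_rot: [[-0.999, -0.044, -0.01], [-0.044, 0.999, 0.001], [0.01, 0.002, -1.0]]
wrist_force: [-11.9, -1.0, 10.1]
finger_gap: 0.114
grip_force: 109.8
clock: 12.95
ee_pos: [0.6149, -0.0742, 0.1016]
eef_rot: [[-0.999, -0.044, -0.01], [-0.044, 0.999, 0.001], [0.01, 0.002, -1.0]]
wrist_force: [-11.8, -0.2, 9.6]
finger_gap: 0.114
grip_force: 109.8
```

```bash
python3 -m jog '[[-1,-0.15,0,-0.03,0,0,0],[-1,-0.2,0,0,0,0,0],[-1,-0.2,0,0,0,0,0],[-1,-0.2,0,0,0,0,0],[-1,-0.15,0,0,0,0,0],[-1,-0.15,0,0,0,0,0]]'
```

```text
clock: 13.45
ee_pos: [0.647, -0.0728, 0.1017]
eef_rot: [[-0.999, -0.044, -0.008], [-0.044, 0.999, 0.001], [0.008, 0.002, -1.0]]
wrist_force: [-10.3, -0.8, 6.9]
finger_gap: 0.122
grip_force: 108.9
```

```bash
python3 -m jog '[[-1,-0.15,0,0,0,0,0],[-1,-0.1,0,0,0,0,0],[-1,-0.1,0,0,0,0,0]]'
python3 -m jog '[[-1,-0.1,0,0,0,0,0],[-1,-0.1,0,0,0,0,0]]'
python3 -m jog '[[-1,-0.1,0,0,0,0,0],[-1,-0.1,0,0,0,0,0]]'
```

```text
clock: 13.7
ee_pos: [0.6574, -0.0723, 0.1017]
eef_rot: [[-0.999, -0.044, -0.008], [-0.044, 0.999, 0.001], [0.008, 0.002, -1.0]]
wrist_force: [-8.3, -1.0, 7.1]
finger_gap: 0.119
grip_force: 109.1
clock: 13.87
ee_pos: [0.6576, -0.0723, 0.1019]
eef_rot: [[-0.999, -0.045, -0.023], [-0.045, 0.999, 0.001], [0.023, 0.002, -1.0]]
wrist_force: [-29.5, -1.3, 19.8]
finger_gap: 0.118
grip_force: 111.4
clock: 14.03
ee_pos: [0.6577, -0.0723, 0.102]
eef_rot: [[-0.998, -0.045, -0.038], [-0.045, 0.999, 0.001], [0.038, 0.003, -0.999]]
wrist_force: [-42.4, -2.0, 30.7]
finger_gap: 0.117
grip_force: 112.8
```

Run:
```python
from h import *
ct=camera_model("top");im=cv2.imread("pics/top0.png");g=im.min(2)
W=[]
for n,(u,v) in dict(loose=(266,280),b=(289,180),c=(403,173)).items():
    m=(g[v-6:v+7,u-8:u+9]>165).astype(np.uint8);k=cv2.connectedComponentsWithStats(m);i=1+np.argmax(k[2][1:,4]);c=k[3][i]+[u-8,v-6]
    w=ray(ct,c,.116);W.append(w);print(n,c,k[2][i],w)
ax=np.array([.507,.116]);d=W[0][:2]-ax;a=np.radians(8.8);R=lambda t:np.array([[np.cos(t),-np.sin(t)],[np.sin(t),np.cos(t)]])
loc=R(-a)@d;print("bracket in tin frame",loc)
y=np.radians(2.5);s=[w[:2]-R(y)@loc for w in W[1:]];print("tins",s,"mid",(s[0]+s[1])/2)
o=get_obs();print("moment",o["moment"],"q",o["q"].round(3))
```

```text
loose [265.85714286 280.20408163] [ 4  3  9  7 49] [0.45768645 0.11135292 0.116     ]
b [288.28571429 179.97619048] [ 3  4  9  5 42] [0.68101291 0.06099799 0.116     ]
c [403.09090909 173.04545455] [ 4  4  9  5 44] [ 0.69231577 -0.19605257  0.116     ]
bracket in tin frame [-0.04944399  0.0029519 ]
tins [array([0.7305386 , 0.06020562]), array([ 0.74184146, -0.19684494])] mid [ 0.73619003 -0.06831966]
moment [-0.46456758  5.6727086  -0.04865027] q [-0.173  0.547  1.601 -0.006  1.031 -1.786]
```

```bash
python3 -m jog '[[-1,0.15,0,0,0,0,0],[-1,0.1,0,0,0,0,0],[-1,0,0,0,0,0,0]]'
python3 -m jog '[[-1,0.05,0,0,0,0,0],[-1,0,0,0,0,0,0]]'
```

```text
clock: 14.28
ee_pos: [0.6575, -0.0723, 0.1018]
eef_rot: [[-0.999, -0.044, -0.017], [-0.044, 0.999, 0.001], [0.017, 0.002, -1.0]]
wrist_force: [-17.8, -1.4, 11.5]
finger_gap: 0.119
grip_force: 110.1
clock: 14.45
ee_pos: [0.6575, -0.0723, 0.1018]
eef_rot: [[-0.999, -0.044, -0.014], [-0.044, 0.999, 0.001], [0.014, 0.002, -1.0]]
wrist_force: [-14.4, -0.6, 9.2]
finger_gap: 0.119
grip_force: 109.7
```

```bash
python3 -m jog '[[1,0,0,0,0,0,0],[1,0,0,0,0,0,0],[1,0,0,0,0,0,0],[1,0,0,0,0,0,0],[1,0,0,0,0,0,0],[1,0,0,0,0,0,0],[1,0,0,0,0,0,0]]'
python3 -m jog '[[1,0.1,0,-0.3,0,0,0],[1,0.2,0,-0.6,0,0,0],[1,0.3,0,-0.9,0,0,0],[1,0.3,0,-0.9,0,0,0],[1,0.3,0,-0.9,0,0,0],[1,1,0,-0.5,0,0,0],[1,1,0,-0.5,0,0,0],[1,1,0,-0.5,0,0,0],[1,1,0,-0.5,0,0,0],[1,1,0,0,0,0,0],[1,0,0,0,0,0,0],[1,0,0,0,0,0,0]]'
python3 -m jog '[[1,1,0,-0.3,0,0,0],[1,1,0,-0.3,0,0,0],[1,0,0,0,0,0,0],[1,0,0,0,0,0,0]]'
python3 - <<'E'
from h import *
ct=camera_model("top");i=get_image("top")[:,:,::-1].copy();cv2.imwrite("pics/top6.png",i);cv2.imwrite("pics/scene6.png",get_image("scene")[:,:,::-1])
g=i.min(2)
for lo,hi in((280,298),(335,360),(394,412)):
    m=(g[165:190,lo:hi]>150).astype(np.uint8);k=cv2.connectedComponentsWithStats(m)
    for j in range(1,k[0]):
        if k[2][j,4]>8: c=k[3][j]+[lo,165];print(c.round(1),k[2][j][2:],ray(ct,c,.116).round(4))
g0=cv2.imread("pics/top0.png").astype(int);d=abs(i.astype(int)-g0).max(2)>40
k=cv2.connectedComponentsWithStats(d.astype(np.uint8))
print([list(map(int,s)) for s in k[2][1:] if s[4]>25])
print(get_obs()["ee_pos"])
E
```

```text
clock: 15.03
ee_pos: [0.664, -0.0729, 0.1022]
eef_rot: [[-0.999, -0.043, 0.0], [-0.043, 0.999, 0.0], [-0.0, 0.0, -1.0]]
wrist_force: [-0.2, 0.4, 0.3]
finger_gap: 0.999
grip_force: 0.0
clock: 16.03
ee_pos: [0.4768, -0.081, 0.2711]
eef_rot: [[-0.999, -0.042, 0.002], [-0.042, 0.999, -0.0], [-0.002, -0.0, -1.0]]
wrist_force: [0.4, -0.6, -0.6]
finger_gap: 0.999
grip_force: 0.0
clock: 16.37
ee_pos: [0.4186, -0.0838, 0.2891]
eef_rot: [[-0.999, -0.043, 0.003], [-0.043, 0.999, -0.001], [-0.003, -0.001, -1.0]]
wrist_force: [0.7, -0.0, -0.2]
finger_gap: 0.999
grip_force: 0.0
[288.3 179.7] [ 9  6 47] [0.6815 0.061  0.116 ]
[345.  176.3] [ 9  6 48] [ 0.6872 -0.066   0.116 ]
[403.1 173. ] [ 9  5 44] [ 0.6923 -0.1961  0.116 ]
[[327, 153, 40, 61, 1116], [244, 230, 45, 80, 2039], [281, 245, 145, 235, 17110], [367, 409, 236, 71, 6646], [213, 411, 103, 69, 2154], [613, 426, 27, 29, 570], [602, 457, 38, 23, 717]]
[ 0.41927673 -0.08377296  0.28855255]
```

Run:
```python
from h import *
ct=camera_model("top");i=cv2.imread("pics/top6.png");g=i.max(2)
for n,(u,v) in dict(b=(288,180),mid=(345,176),c=(403,173)).items():
    m=(g[v+4:v+26,u-8:u+14]<60).astype(np.uint8);k=cv2.connectedComponentsWithStats(m);j=1+np.argmax(k[2][1:,4])
    p=np.argwhere(k[1]==j)[:,::-1]+[u-8,v+4]
    f=cv2.fitLine(p.astype(np.float32),2,0,.01,.01).ravel();q=[ray(ct,f[2:]+s*8*f[:2]*np.sign(f[3-2]),.11) for s in(1,-1)]
    d=q[1]-q[0];lowest=p[p[:,1].argmax()]
    print(n,len(p),p.mean(0).round(1),lowest,"tip",ray(ct,lowest,.1).round(4),"yaw",np.degrees(np.arctan2(d[1],d[0])).round(1))
```

```text
b 116 [292.4 193.8] [293 205] tip [0.627  0.0518 0.1   ] yaw 5.4
mid 112 [347.9 190.2] [346 201] tip [ 0.6341 -0.0677  0.1   ] yaw -1.3
c 148 [404.3 187.5] [401 198] tip [ 0.6388 -0.1916  0.1   ] yaw -10.0
```

```bash
python3 -c "
from rig import *
print(job_done())"
```

```text
the job is handed in; nothing more can be done
None
```

The job is handed in. I turned the drive key in line with the handle and slid the tin upright to a firm stop in the middle place at about 16 s. The top camera puts its handle bracket about 0.3 mm in depth and 1.6 mm sideways from midway between its neighbours, but the key between the prongs was hidden under the beam, so that part is inferred.

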